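Set the stock tags on the parts-bin board

TASK

Three of the four small-parts bins on the stand have just been refilled: gently push over the hinged stock tags with a fingertip so that only the full bins show the round dot, each such tag lying back away from you, and the run-down bin's tag lies forward over its bin showing the bar. Leave alone any tag that is already right, do not pinch the tags or knock the stand, and do not move anything else on the bench.

Things in the scene. Friction and masses are not known exactly. Their poses are not given: they have to be found in the camera images.
- stand: fixed plywood stand, 430 mm long. Origin on the bench below the middle of its upright tag board (12 mm thick, top edge 80 mm up); x points through the board to its far side, away from the robot; y to the left along the row. Four bins stand side by side in front of the board (at -x), a hinged tag on the board's top edge behind each, at y = -150, -50, 50, 150 mm. Base plate 9 mm thick, x -170 to 45 mm
- bin_bolts: grey picking bin, heaped full of steel hex bolts. 140 mm deep (stand x), 94 mm wide, rim 65 mm above the bench (a heap at most 75), low lip toward the robot. Origin: centre of its underside, 85 mm in front of the board's middle. Fixed; its slot varies
- bin_dowels: grey picking bin, heaped full of short wooden dowels. 140 mm deep (stand x), 94 mm wide, rim 65 mm above the bench (a heap at most 75), low lip toward the robot. Origin: centre of its underside, 85 mm in front of the board's middle. Fixed; its slot varies
- bin_caps: grey picking bin, heaped full of small blue moulded caps. 140 mm deep (stand x), 94 mm wide, rim 65 mm above the bench (a heap at most 75), low lip toward the robot. Origin: centre of its underside, 85 mm in front of the board's middle. Fixed; its slot varies
- bin_low: grey picking bin, the run-down bin: bare but for one bolt and one nut left on its floor; it counts as not full. 140 mm deep (stand x), 94 mm wide, rim 65 mm above the bench (a heap at most 75), low lip toward the robot. Origin: centre of its underside, 85 mm in front of the board's middle. Fixed; its slot varies
- tag_a (a joint): tilt of hinged tag A, rad: 0 upright, +0.87 lying back on its stop away from the robot, DOT face up (in stock), -0.87 lying forward on its stop over the bin, BAR face up (reorder). Plate 58 wide, 4 mm thick, white, about 40 g, slippery, air below its free edge. Under 1 N near the free edge swings it; 0.3 rad past upright it falls softly by itself to the other stop. Its slot varies
- tag_a_dot: face of tag A with a round black dot, 32 mm across. Origin on the middle of the hinge pin, 90 mm above the bench over the board; z from pin to free edge. A 7 mm bead on that edge, 48 mm from the pin; lying either way the bead is 31 mm above the pin, 37 mm aside. Steel rests reach 15 mm aside and 7 mm above the pin: a tip 12 mm or more above the pin clears them
- tag_a_bar: opposite face of tag A, with one narrow black bar, 46 by 8 mm. Origin and axes as for the dot face; x points out of this bar face
- tag_b (a joint): tilt of hinged tag B, rad: 0 upright, +0.87 lying back on its stop away from the robot, DOT face up (in stock), -0.87 lying forward on its stop over the bin, BAR face up (reorder). Plate 58 wide, 4 mm thick, white, about 40 g, slippery, air below its free edge. Under 1 N near the free edge swings it; 0.3 rad past upright it falls softly by itself to the other stop. Its slot varies
- tag_b_dot: face of tag B with a round black dot, 32 mm across. Origin on the middle of the hinge pin, 90 mm above the bench over the board; z from pin to free edge. A 7 mm bead on that edge, 48 mm from the pin; lying either way the bead is 31 mm above the pin, 37 mm aside. Steel rests reach 15 mm aside and 7 mm above the pin: a tip 12 mm or more above the pin clears them
- tag_b_bar: opposite face of tag B, with one narrow black bar, 46 by 8 mm. Origin and axes as for the dot face; x points out of this bar face
- tag_c (a joint): tilt of hinged tag C, rad: 0 upright, +0.87 lying back on its stop away from the robot, DOT face up (in stock), -0.87 lying forward on its stop over the bin, BAR face up (reorder). Plate 58 wide, 4 mm thick, white, about 40 g, slippery, air below its free edge. Under 1 N near the free edge swings it; 0.3 rad past upright it falls softly by itself to the other stop. Its slot varies
- tag_c_dot: face of tag C with a round black dot, 32 mm across. Origin on the middle of the hinge pin, 90 mm above the bench over the board; z from pin to free edge. A 7 mm bead on that edge, 48 mm from the pin; lying either way the bead is 31 mm above the pin, 37 mm aside. Steel rests reach 15 mm aside and 7 mm above the pin: a tip 12 mm or more above the pin clears them
- tag_c_bar: opposite face of tag C, with one narrow black bar, 46 by 8 mm. Origin and axes as for the dot face; x points out of this bar face
- tag_d (a joint): tilt of hinged tag D, rad: 0 upright, +0.87 lying back on its stop away from the robot, DOT face up (in stock), -0.87 lying forward on its stop over the bin, BAR face up (reorder). Plate 58 wide, 4 mm thick, white, about 40 g, slippery, air below its free edge. Under 1 N near the free edge swings it; 0.3 rad past upright it falls softly by itself to the other stop. Its slot varies
- tag_d_dot: face of tag D with a round black dot, 32 mm across. Origin on the middle of the hinge pin, 90 mm above the bench over the board; z from pin to free edge. A 7 mm bead on that edge, 48 mm from the pin; lying either way the bead is 31 mm above the pin, 37 mm aside. Steel rests reach 15 mm aside and 7 mm above the pin: a tip 12 mm or more above the pin clears them
- tag_d_bar: opposite face of tag D, with one narrow black bar, 46 by 8 mm. Origin and axes as for the dot face; x points out of this bar face
- tape_roll: roll of blue tape lying flat, 104 mm across, 48 mm tall; bystander. Origin: centre of its underside
- spray_bottle: clear trigger spray bottle, 68 mm across, 177 mm tall; bystander. Origin: centre of its underside
- wash_bottle: white squeeze wash bottle with a thin bent spout, 60 mm across, 193 mm tall; bystander. Origin: centre of its underside
- jug: white jug with a side handle, 96 mm across (115 mm with the handle), 152 mm tall; bystander. Origin: centre of its underside
- screwdriver: screwdriver with a yellow handle lying on the bench, 190 mm long; bystander. Origin: centre of its underside
- dome_part: blue moulded dome with drilled holes, 110 mm across, 44 mm tall, lying behind the tag board; bystander. Origin: centre of its underside
- caliper: steel caliper with a black slide lying behind the tag board, 190 mm long, 12 mm thick; bystander. Origin: centre of its underside

How it is judged:
By the outcome, as a careful person would: the job done as asked, in the order asked, and still so for the second after the job is handed in, with the robot touching nothing.
It also fails if it takes over 54 s, if anything falls off the work surface, if the arm or the gripper's body presses on something with over 40 N, if the wrist force passes 120 N, or if a joint passes its speed limit or range.

ROBOT

A 6-joint arm with a two-finger parallel gripper is mounted at the origin on the work surface. World frame = base frame: x ahead of the robot, y to its left, z up, the work surface at z = 0. Lengths are in m, angles in degrees, forces in N, time in s.
With the tool pointing down it reaches from about 0.25 to 0.725 m from the base axis. Payload 9.7 kg.
Tool frame: the origin (TCP) lies between the finger pads; the fingertips stand 17 mm ahead of it and the grasp point (between the pads) lies 2 mm behind it; z points along the fingers, y is the direction in which the jaws open and shut (so a half turn about z gives the same grasp; the last joint's range is limited). The gripper opens to 85 mm and grips with 20 to 120 N. Pads are 22 mm wide; open, the fingers measure 114 mm over their backs; the gripper's body (76 mm by 85 mm) begins 54 mm behind the grasp point. The pads swing forward as they close: fully open they stand 13 mm farther back than shut.
Start: joints at [64.343, 4.979, 10.078, 95.1, 0, 90], TCP at [0.238, 0.496, 0.248] pointing down, gripper open.
Joint ranges: [-179.16, 179.16], [-48.56, 103.87], [-65.8, 70.77], [-126.05, 130.52], [-82.76, 87.17], [-180, 180]. Speed limits (degrees/s): [127.2, 127.2, 147.25, 180, 180, 180].

INTERFACE

Orientations are given as [roll, pitch, yaw] about the fixed x, y, z axes, in that order (R = Rz(yaw) Ry(pitch) Rx(roll)).
In Python, from workcell import monitor, cams, order gives the robot as it stands. The module is installed in compiled form; this text tells all that it offers.
- The arm moves only by the shell command python3 -m handwheel 'ROWS' [OPENING] [FORCE]. ROWS is JSON, a list of rows, each a list of 6 numbers: the shift along the tool's x, y, z in m, then the turn, a rotation vector about the tool's x, y, z in degrees. In form: [[tx, ty, tz, wx, wy, wz], ...]. A call has exactly 8 rows; each row shifts and turns the commanded pose from where the row before left it, along the tool's axes as they then stand; what a row does not reach is not made up. A row lasts 1/12 s, in which the tool goes at most 41.7 mm and 7.16 degrees, less where a joint would pass 70% of its speed; a pose out of reach is approached as far as the arm can. A call is refused whole if a number of a shift passes 0.0417 or a number of a turn 7.16, either way. A call with a gripper value outside its range is refused whole. OPENING is the opening, from -1 (shut) to 1 (fully open), set as the call begins (- or left out, the last holds). The fingers move at their own pace and stop on an object; FORCE is the grip in N (left out, the last holds). Time passes only in rows, so rows that do not move let the fingers close, or fill a call up. It gives the time, the measured TCP pose, the force and the opening at its end, in the units of the state.
- monitor.get_obs(): the state, without advancing time (a new reading comes with each control period).
- cams.camera(name): name is "scene" or "side" or "wrist"; returns a dict with "img" (480x640x3 uint8, red, green, blue), "depth" (480x640 float32, m along the optical axis (not along the pixel's ray), 0 where there is no reading), "fx", "fy", "cx", "cy" (pixels), "rvec" (rotation vector, rad) and "tvec" (3), from world to camera coordinates, as OpenCV has them; the wrist camera has in their place "tool_from_camera" (4x4, takes a point from camera to tool coordinates, whose origin is the TCP and whose axes are the flange's). Camera axes: x right, y down, z forward; pixel columns grow to the right and rows downward; lengths in m; the calibration is good to about 2 mm. A picture is of the moment at which its call begins: read the wrist's pose just before it.
- order.job_done(): hands the job in, once; it reports no verdict.
The state is a dict: "time": time; "q": joint angles; "qd": joint speeds; "joint_efforts": joint torques, N m; "ee_pos": TCP position; "tcp_rot": TCP orientation; "wrist_force": force on the tool from outside, world axes, zero at the start; "torque": the same for the moment, N m; "opening": finger opening in m.
Only numpy, scipy, OpenCV 4.12 (cv2) and the standard library are available. Lean on these libraries where they do the work, as an engineer would, in place of code of your own. Each camera call takes 0.05 s, during which the arm holds its last target. There are 200 camera calls.

## Working session

There is one attempt and no reset: what is moved stays moved. The work goes in short steps, Python scripts to look and compute and a shell command to move; the robot and the scene stay as the last step left them, time stands still between calls to the robot, and variables do not carry over. Pictures are saved under pics/ and viewed, about 8 in all and at most 12, crops included, and the job is handed in when it is done.

```bash
mkdir -p pics; python3 - <<'E'
from workcell import monitor,cams
import cv2,numpy as np
o=monitor.get_obs();print({k:np.round(v,3).tolist() for k,v in o.items()})
for n in("scene","side"):
    c=cams.camera(n);cv2.imwrite(f"pics/{n}0.png",c["img"][:,:,::-1]);np.savez(f"{n}0.npz",**c)
    R=cv2.Rodrigues(np.array(c["rvec"]))[0];print(n,-R.T@np.array(c["tvec"]).ravel())
E
```

```text
{'time': 0.0, 'q': [64.343, 5.012, 10.034, 95.1, -0.001, 90.0], 'qd': [-0.06, -0.023, -0.012, 0.046, -0.033, 0.01], 'joint_efforts': [0.001, -52.039, 46.481, 0.016, 0.0, 0.0], 'ee_pos': [0.238, 0.496, 0.248], 'tcp_rot': [-179.922, 0.001, 154.343], 'wrist_force': [-0.496, 0.737, 0.453], 'torque': [-0.001, -0.003, -0.069], 'opening': 0.085}
scene [1.14660634 1.09033525 0.94613751]
side [-0.12178449 -0.64831229  1.07068352]
```

View pics/scene0.png

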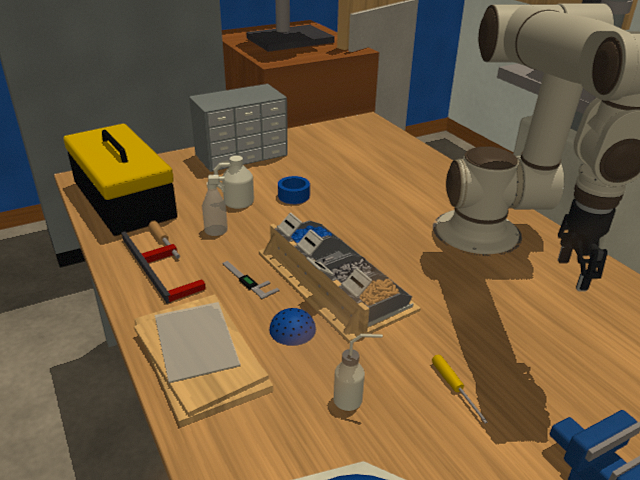

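View pics/side0.png

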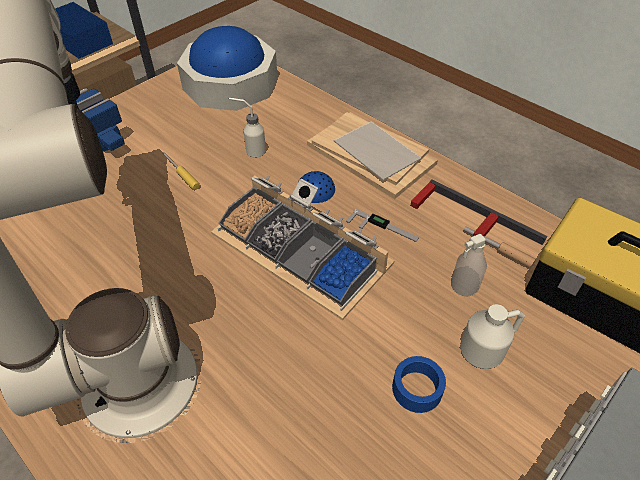

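The stand is at about side px (300,240). From left to right the bins are dowels, bolts, low and caps, and only the bolts' tag clearly shows its dot. I'll zoom in on both views.

```bash
python3 - <<'E'
import cv2,numpy as np
a=cv2.imread("pics/side0.png")[165:325,205:405];b=cv2.imread("pics/scene0.png")[200:340,250:425]
a=cv2.resize(a,(800,640),interpolation=cv2.INTER_CUBIC)[:600];b=cv2.resize(b,(700,560),interpolation=cv2.INTER_CUBIC)
cv2.imwrite("pics/side0c.png",a);cv2.imwrite("pics/scene0c.png",b)
E
```

```text
(no output)
```

View pics/side0c.png

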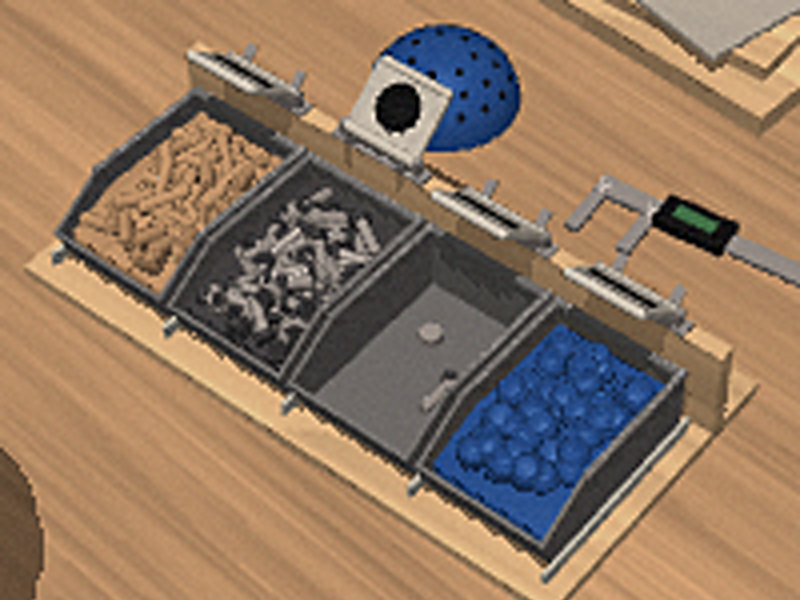

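View pics/scene0c.png

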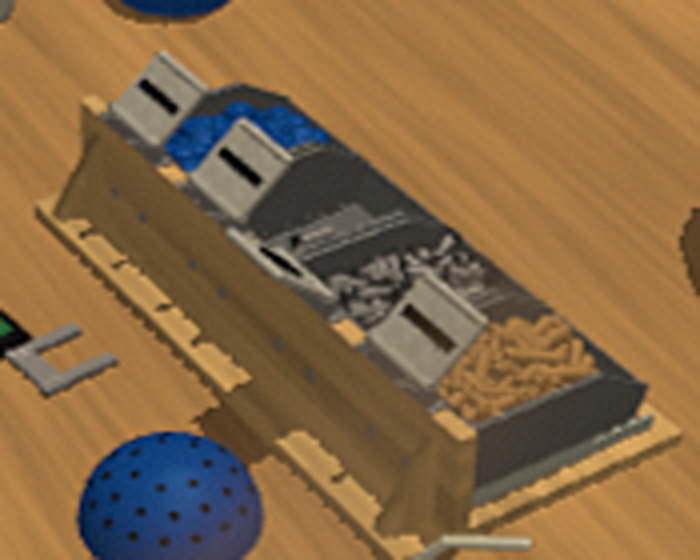

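The dowels and caps tags lie forward showing the bar, so both need pushing back. The bolts tag (dot up) and the low bin's tag (bar up) are already right. Next I'll get the stand pose by fitting the board's back face in depth, then cross-check it with rays from the side view.

```bash
cat >h.py <<'E'
import numpy as np,cv2
def Rt(c): return cv2.Rodrigues(np.array(c["rvec"],float))[0],np.array(c["tvec"],float).ravel()
def cloud(c):
    R,t=Rt(c);d=c["depth"];v,u=np.mgrid[:480,:640]
    P=np.stack([(u-c["cx"])/c["fx"]*d,(v-c["cy"])/c["fy"]*d,d],-1)
    W=(P-t)@R; W[d==0]=np.nan; return W
def ray(c,uv,z):
    R,t=Rt(c);o=-R.T@t
    d=R.T@np.array([(uv[0]-c["cx"])/c["fx"],(uv[1]-c["cy"])/c["fy"],1]);return o+d*(z-o[2])/d[2]
E
python3 - <<'E'
from h import *
sc=np.load("scene0.npz");si=np.load("side0.npz")
for n,uv in dict(L=(205+190/4,165+47/4),R=(205+728/4,165+352/4),Rf=(205+697/4,165+340/4)).items(): print("side",n,ray(si,uv,.08).round(4))
off=np.array([250,200])
for n,p in dict(nearback=(437,410),nearfront=(470,435),farback=(85,97),farfront=(103,103)).items(): print("scene",n,ray(sc,off+np.array(p)/4,.08).round(4))
W=cloud(sc);m=np.zeros((480,640),np.uint8)
cv2.fillPoly(m,[(off+np.array(p)/4).astype(int) for p in [[(88,115),(430,420),(450,520),(380,450),(75,190)]]] and [np.array([off+np.array(p)/4 for p in [(90,125),(425,425),(400,470),(80,190)]]).astype(int)],1)
P=W[(m>0)&(W[...,2]>.02)&(W[...,2]<.078)]
vx,vy,x0,y0=cv2.fitLine(P[:,:2].astype(np.float32),cv2.DIST_HUBER,0,.001,.001).ravel()
r=(P[:,:2]-[x0,y0])@np.array([-vy,vx]);s=(P[:,:2]-[x0,y0])@np.array([vx,vy])
print("line",vx,vy,x0,y0,"deg",np.degrees(np.arctan2(vy,vx)),"res",np.std(r),"ext",s.min(),s.max(),len(P))
# dowels/caps/tag bead points
for n,c in(("sc",sc),("si",si)):
    W=cloud(c);
    for nm,(u,v) in dict(sc=dict(dow=(250+430//4,200+325//4),low=(250+240//4,200+165//4),caps=(250+157//4,200+95//4)),si=dict(dot=(205+100,165+27),)) [n].items(): print(n,nm,W[v,u].round(3))
E
```

```text
side L [0.5385 0.232  0.08  ]
side R [ 0.5778 -0.1958  0.08  ]
side Rf [ 0.5725 -0.1767  0.08  ]
scene nearback [0.5405 0.207  0.08  ]
scene nearfront [0.5358 0.2345 0.08  ]
scene farback [ 0.5755 -0.1925  0.08  ]
scene farfront [ 0.5679 -0.1798  0.08  ]
line 0.08634574 -0.99626523 0.5565097 0.0831382 deg -85.04658 res 0.002669072431347739 ext -0.11954570702991237 0.27367507725280016 1317
sc dow [0.525 0.169 0.111]
sc low [ 0.541 -0.032  0.108]
sc caps [ 0.55  -0.134  0.109]
si dot [0.572 0.067 0.109]
```

Board fit: centre ≈ (0.556, 0.018), yaw ≈ 5°, length 430 mm ✓. The tag plate points also land at slots y = ±150 and +50 mm at the expected heights. I'll align the tool with the stand (yaw 95, tool y = stand x, tool x = stand y) and shut the fingers.

```bash
python3 -m handwheel '[[0,0,0,0,0,7.1],[0,0,0,0,0,7.1],[0,0,0,0,0,7.1],[0,0,0,0,0,7.1],[0,0,0,0,0,7.1],[0,0,0,0,0,7.1],[0,0,0,0,0,7.1],[0,0,0,0,0,7.1]]' -1 30
python3 -m handwheel '[[-0.03,0.01,0,0,0,2.5],[-0.03,0.01,0,0,0,0],[-0.03,0.015,0,0,0,0],[-0.03,0.015,0,0,0,0],[-0.03,0.015,0,0,0,0],[-0.03,0.015,0,0,0,0],[-0.03,0.015,0,0,0,0],[-0.03,0.015,0,0,0,0]]'
```

```text
time: 0.77
ee_pos: [0.2381, 0.4957, 0.2478]
tcp_rot: [-180.0, 0.0, 97.2]
wrist_force: [0.4, -0.3, -0.9]
opening: -0.0001
time: 1.43
ee_pos: [0.3705, 0.2654, 0.2481]
tcp_rot: [-180.0, 0.0, 95.1]
wrist_force: [0.6, 0.3, 0.0]
opening: -0.0001
```

```bash
python3 -m handwheel '[[-0.022,0.014,0,0,0,0],[-0.022,0.014,0,0,0,0],[-0.022,0.014,0,0,0,0],[-0.022,0.014,0,0,0,0],[-0.022,0.014,0,0,0,0],[0,0,0,0,0,0],[0,0,0,0,0,0],[0,0,0,0,0,0]]'
python3 -m handwheel '[[0,0,0.02,0,0,0],[0,0,0.02,0,0,0],[0,0,0.02,0,0,0],[0,0,0.02,0,0,0],[0,0,0.016,0,0,0],[0,0,0,0,0,0],[0,0,0,0,0,0],[0,0,0,0,0,0]]'
python3 - <<'E'
from workcell import monitor,cams
import cv2,numpy as np
o=monitor.get_obs();p=o["ee_pos"];t=np.radians(5);d=np.array(p[:2])-[.556,.018]
print("stand",d@[np.cos(t),np.sin(t)],d@[-np.sin(t),np.cos(t)],o["q"])
a=cams.camera("side")["img"][120:320,190:400,::-1];b=cams.camera("scene")["img"][170:370,240:450,::-1]
cv2.imwrite("pics/pre.png",cv2.resize(np.hstack([a,b]),(798,380),interpolation=cv2.INTER_CUBIC))
E
```

```text
time: 2.1
ee_pos: [0.4492, 0.1636, 0.248]
tcp_rot: [-180.0, -0.0, 95.0]
wrist_force: [-0.5, -0.4, 0.5]
opening: 0.0001
time: 2.77
ee_pos: [0.4495, 0.1642, 0.1535]
tcp_rot: [179.9, -0.0, 95.1]
wrist_force: [0.1, -0.3, 0.6]
opening: 0.0001
stand -0.09337626716261427 0.1549213905694572 [ 2.00664984e+01 -5.72177066e+00 -1.10498820e+01  8.46023647e+01
  1.28468889e-03  1.04963299e+02]
```

View pics/pre.png

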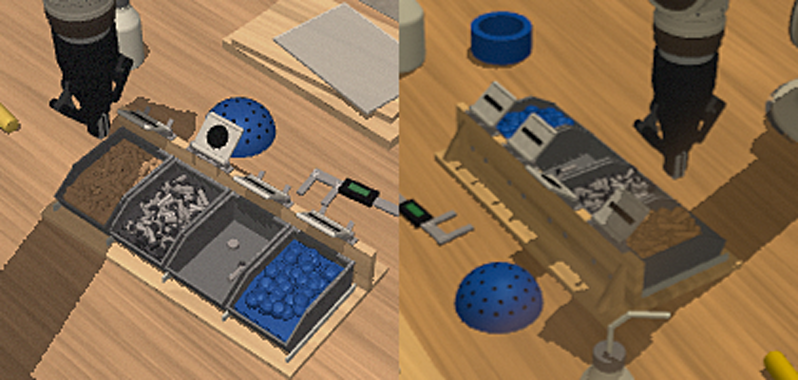

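The closed tip hangs over the dowels bin in front of its forward tag, in line with it. The wash bottle's spout is nearby, so I'll check its clearance.

```bash
python3 - <<'E'
from h import *
sc=np.load("scene0.npz");si=np.load("side0.npz")
for z in(.15,.17,.19):print(ray(sc,(383,335.5),z).round(3),ray(si,(231,98.5),z).round(3),ray(si,(253,118),z).round(3))
E
python3 -m handwheel '[[-0.003,0,0.015,0,0,0],[-0.002,0,0.0145,0,0,0],[0,0,0,0,0,0],[0,0.01,0,0,0,0],[0,0.01,0,0,0,0],[0,0,0,0,0,0],[0,0,0,0,0,0],[0,0,0,0,0,0]]'
```

```text
[0.602 0.387 0.15 ] [0.672 0.464 0.15 ] [0.654 0.348 0.15 ]
[0.616 0.404 0.17 ] [0.655 0.44  0.17 ] [0.637 0.326 0.17 ]
[0.63  0.422 0.19 ] [0.638 0.415 0.19 ] [0.62  0.305 0.19 ]
time: 3.53
ee_pos: [0.4701, 0.1604, 0.1231]
tcp_rot: [180.0, -0.0, 95.0]
wrist_force: [0.7, -0.7, 0.6]
opening: 0.0001
```

```bash
python3 -m handwheel '[[0,0.006,0,0,0,0],[0,0.006,0,0,0,0],[0,0.005,0,0,0,0],[0,0.005,0,0,0,0],[0,0.005,0,0,0,0],[0,0.005,0,0,0,0],[0,0.005,0,0,0,0],[0,0.005,0,0,0,0]]'
python3 -m handwheel '[[0,0.004,0,0,0,0],[0,0.004,0,0,0,0],[0,0.004,0,0,0,0],[0,0.004,0,0,0,0],[0,0.004,0,0,0,0],[0,0.004,0,0,0,0],[0,0,0,0,0,0],[0,0,0,0,0,0]]'
python3 - <<'E'
from workcell import monitor,cams
import cv2,numpy as np
o=monitor.get_obs();p=o["ee_pos"];t=np.radians(5);d=np.array(p[:2])-[.556,.018]
print("stand",d@[np.cos(t),np.sin(t)],d@[-np.sin(t),np.cos(t)])
a=cams.camera("side")["img"][120:320,190:400,::-1];b=cams.camera("scene")["img"][170:370,240:450,::-1]
cv2.imwrite("pics/push1.png",cv2.resize(np.hstack([a,b]),(798,380),interpolation=cv2.INTER_CUBIC))
E
```

```text
time: 4.2
ee_pos: [0.5122, 0.164, 0.1227]
tcp_rot: [-180.0, 0.0, 95.0]
wrist_force: [0.5, -0.0, -0.2]
opening: -0.0001
time: 4.87
ee_pos: [0.5357, 0.1661, 0.1227]
tcp_rot: [-180.0, 0.0, 95.0]
wrist_force: [-0.0, -0.7, 0.3]
opening: 0.0002
stand -0.007320746363013907 0.14927800001966596
```

View pics/push1.png

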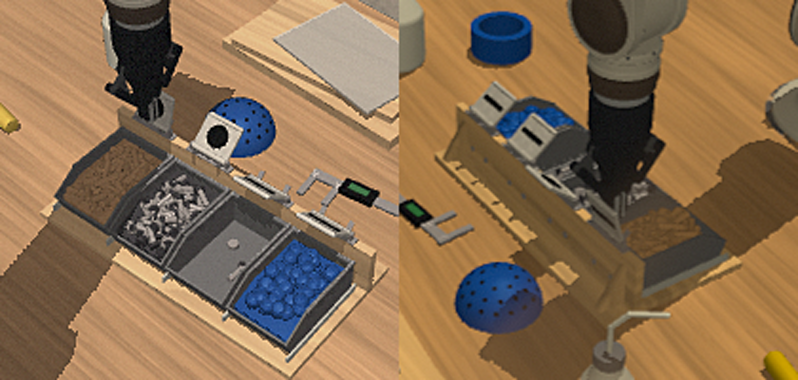

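The dowels tag is about upright against the finger, and the wrist force is near zero. I'll push 14 mm further, then back off and lift.

```bash
python3 -m handwheel '[[0,0.003,0,0,0,0],[0,0.003,0,0,0,0],[0,0.003,0,0,0,0],[0,0.003,0,0,0,0],[0,0.003,0,0,0,0],[0,0,0,0,0,0],[0,0,0,0,0,0],[0,0,0,0,0,0]]'
python3 -m handwheel '[[0,0,0,0,0,0],[0,-0.01,0,0,0,0],[0,-0.015,0,0,0,0],[0,-0.02,0,0,0,0],[0,-0.02,0,0,0,0],[0,-0.02,0,0,0,0],[0,0,0,0,0,0],[0,0,0,0,0,0]]'
python3 - <<'E'
from workcell import monitor,cams
import cv2,numpy as np
o=monitor.get_obs();p=o["ee_pos"];t=np.radians(5);d=np.array(p[:2])-[.556,.018]
print("stand",d@[np.cos(t),np.sin(t)],d@[-np.sin(t),np.cos(t)])
a=cams.camera("side")["img"][120:320,190:400,::-1];b=cams.camera("scene")["img"][170:370,240:450,::-1]
cv2.imwrite("pics/back1.png",cv2.resize(np.hstack([a,b]),(798,380),interpolation=cv2.INTER_CUBIC))
E
```

```text
time: 5.63
ee_pos: [0.5505, 0.1674, 0.1227]
tcp_rot: [-180.0, 0.0, 95.0]
wrist_force: [-0.4, 0.4, -0.1]
opening: 0.0001
time: 6.3
ee_pos: [0.4656, 0.16, 0.1233]
tcp_rot: [179.9, -0.0, 95.1]
wrist_force: [-0.4, -0.2, 0.7]
opening: 0.0002
stand -0.07767388691134296 0.14936605345076545
```

View pics/back1.png

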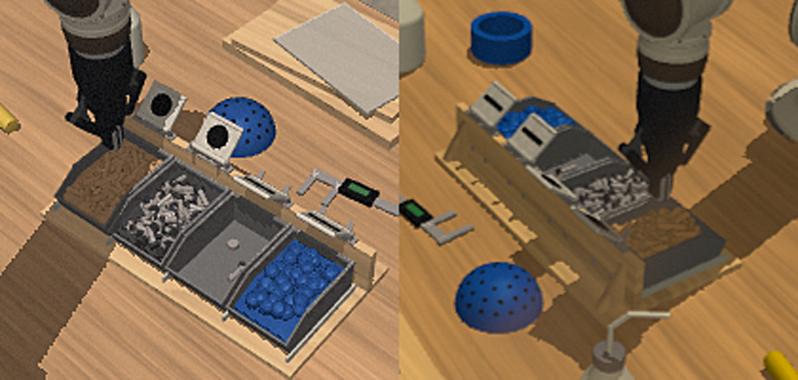

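The dowels tag now lies back showing its dot (left view, px 160,103). I'll lift, cross 300 mm to the right and come down in front of the caps tag.

```bash
python3 -m handwheel '[[0,0,-0.02,0,0,0],[0,0,-0.03,0,0,0],[0,0,-0.03,0,0,0],[-0.025,0,0,0,0,0],[-0.025,0,0,0,0,0],[-0.025,0,0,0,0,0],[-0.025,0,0,0,0,0],[-0.025,0,0,0,0,0]]'
python3 -m handwheel '[[-0.025,0,0,0,0,0],[-0.025,0,0,0,0,0],[-0.025,0,0,0,0,0],[-0.025,0,0,0,0,0],[-0.025,0,0,0,0,0],[-0.025,0,0,0,0,0],[-0.025,0,0,0,0,0],[0,0,0,0,0,0]]'
python3 -m handwheel '[[0,0,0,0,0,0],[0,0,0.02,0,0,0],[0,0,0.02,0,0,0],[0,0,0.02,0,0,0],[0,0,0.02,0,0,0],[0,0,0,0,0,0],[0,0,0,0,0,0],[0,0,0,0,0,0]]'
python3 - <<'E'
from workcell import monitor
import numpy as np
o=monitor.get_obs();p=o["ee_pos"];t=np.radians(5);d=np.array(p[:2])-[.556,.018]
print("stand",d@[np.cos(t),np.sin(t)],d@[-np.sin(t),np.cos(t)],p)
E
```

```text
time: 7.07
ee_pos: [0.4776, 0.0342, 0.2027]
tcp_rot: [180.0, 0.0, 95.0]
wrist_force: [0.7, -0.8, 0.7]
opening: 0.0001
time: 7.73
ee_pos: [0.493, -0.1426, 0.2022]
tcp_rot: [-180.0, 0.1, 94.9]
wrist_force: [0.9, -0.2, 0.1]
opening: -0.0003
time: 8.4
ee_pos: [0.4928, -0.1385, 0.124]
tcp_rot: [179.9, 0.0, 95.1]
wrist_force: [0.7, -0.4, 1.4]
opening: -0.0
stand -0.07658652951220447 -0.15043955605730863 [ 0.49281658 -0.13854204  0.124044  ]
```

Now at stand (−77, −150) mm at the same height as before. I'll repeat the same push, +82 mm to stand x ≈ +6.

```bash
python3 -m handwheel '[[0,0.008,0,0,0,0],[0,0.006,0,0,0,0],[0,0.005,0,0,0,0],[0,0.005,0,0,0,0],[0,0.005,0,0,0,0],[0,0.005,0,0,0,0],[0,0.005,0,0,0,0],[0,0.005,0,0,0,0]]'
python3 -m handwheel '[[0,0.004,0,0,0,0],[0,0.004,0,0,0,0],[0,0.004,0,0,0,0],[0,0.004,0,0,0,0],[0,0.004,0,0,0,0],[0,0.004,0,0,0,0],[0,0.003,0,0,0,0],[0,0.003,0,0,0,0]]'
python3 -m handwheel '[[0,0.003,0,0,0,0],[0,0.003,0,0,0,0],[0,0.003,0,0,0,0],[0,0,0,0,0,0],[0,0,0,0,0,0],[0,0,0,0,0,0],[0,0,0,0,0,0],[0,0,0,0,0,0]]'
python3 -m handwheel '[[0,-0.01,0,0,0,0],[0,-0.015,0,0,0,0],[0,-0.02,0,0,0,0],[0,-0.02,0,0,0,0],[0,-0.02,0,0,0,0],[0,0,0,0,0,0],[0,0,-0.03,0,0,0],[0,0,-0.03,0,0,0]]'
python3 -m handwheel '[[0,-0.02,-0.03,0,0,0],[0,-0.02,-0.03,0,0,0],[0,-0.02,-0.03,0,0,0],[0,-0.02,0,0,0,0],[0,0,0,0,0,0],[0,0,0,0,0,0],[0,0,0,0,0,0],[0,0,0,0,0,0]]'
python3 - <<'E'
from workcell import cams
import cv2,numpy as np
S=cams.camera("side")["img"];C=cams.camera("scene")["img"]
a=S[120:320,190:400,::-1];b=C[170:370,240:450,::-1]
cv2.imwrite("pics/fin.png",cv2.resize(np.hstack([a,b]),(798,380),interpolation=cv2.INTER_CUBIC))
E
```

```text
time: 9.07
ee_pos: [0.5365, -0.135, 0.1227]
tcp_rot: [-180.0, -0.0, 95.0]
wrist_force: [0.7, 0.3, 0.2]
opening: 0.0002
time: 9.73
ee_pos: [0.5662, -0.1323, 0.1227]
tcp_rot: [-180.0, -0.0, 95.0]
wrist_force: [0.1, 0.2, 0.3]
opening: -0.0003
time: 10.4
ee_pos: [0.5748, -0.1316, 0.1228]
tcp_rot: [180.0, -0.0, 95.0]
wrist_force: [0.4, 0.8, 0.2]
opening: 0.0003
time: 11.07
ee_pos: [0.4893, -0.1389, 0.1823]
tcp_rot: [-179.9, -0.1, 95.0]
wrist_force: [-0.1, -0.5, 0.4]
opening: -0.0003
time: 11.73
ee_pos: [0.4111, -0.146, 0.2718]
tcp_rot: [-179.9, -0.0, 95.1]
wrist_force: [-0.4, -1.3, 0.3]
opening: -0.0001
```

View pics/fin.png

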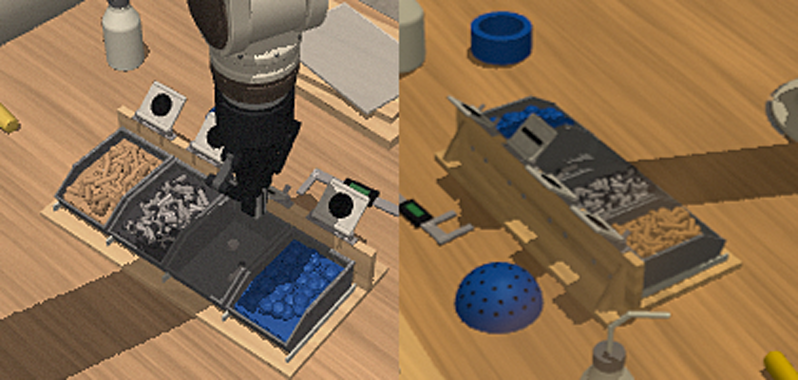

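The dowels and caps tags lie back with their dots up (left px 160,103 and 340,205). The bolts tag is still back, and the low bin's tag is still forward showing the bar (right px 535,135). The arm is clear and nothing else has moved, so I'm handing in.

```bash
python3 -c "
from workcell import order;print(order.job_done())"
```

```text
the job is handed in; nothing more can be done
None
```

The stock tags are now set as asked. With the fingers shut, I pushed the dowels and caps tags over so they lie back with the dot showing. The bolts tag (already back, dot up) and the run-down bin's tag (already forward, bar up) were right, so I left them alone.

In the last pictures, the dowels, bolts and caps tags lie back and the run-down bin's tag lies forward. In the side view the arm hides part of the bolts and run-down tags, so for those two I relied on the other camera. The bystanders in those cropped views looked unmoved; I didn't check the ones outside them.

Wrist force read 1.6 N or less at the end of every move, about the sensor's noise. The arm was clear of the stand when I handed in, at about 12 s of the 54 s allowed. No check failed or disagreed.

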